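# Turn a stack-nest tote and stack it on the spring dispenser

## Task

Stack the loose cream tote from the bench on top of the tote waiting in the self-levelling dispenser, its blue end opposite to the blue end of the tote below, so that it stacks on the ledges instead of nesting. Turn it and slide it across on the bench without lifting it off, then press the pile down until the platform is at the bottom of its travel, and let go. Leave everything else on the bench where it stands.

Things in the scene. Friction and masses are not known exactly. Their poses are not given: they have to be found in the camera images.
- tote: The loose cream stack-nest tote on the bench, to be stacked: open box, 306 (x) x 206 (y) mm over the rim, 72 tall, about 0.5 kg, end at +x blue. Origin: centre of its underside, z up. 4 mm walls lean out 10 degrees and end in a straight lip 7 mm high, outer faces at x = +-153, y = +-103 mm. Floor 270 x 170 mm; it stands on a flat pad, 120 x 110 mm, 2 mm proud, so it turns easily. Friction about 0.6.
- tote_blue_end (a point): middle of the loose tote's blue end, on the rim's outer top edge: 153 mm along its +x, 72 mm above its underside
- tote_floor (a point): middle of the loose tote's flat inner floor, 6 mm above its underside; the floor is clear over 260 x 116 mm (162 mm wide between the pillars). Press here to push the pile down.
- tote_ledge (a point): top of one pillar of the loose tote, at x = 65, y = 82, z = 66 mm. Inside each long wall stand two hollow pillars, 24 mm wide, centred at x = -30 and x = 65; they reach in to 70 mm from the middle line at the top, 59 at the floor, and end in flat ledges 66 mm above the underside. The floor is notched under the pillars.
- lower_tote: An equal tote (same size, origin, axes) on the dispenser platform just beyond the bench's right edge, blue end away from the bench, other end facing it, held to a few mm by low stops. Rim 2 mm below the bench top at the start and 10 to 40 mm from the bench's edge. The bench top is plain steel at z = 0; its right edge runs along y = -0.15.
- lower_tote_blue_end (a point): middle of the lower tote's blue end, on the rim's outer top edge, 153 mm along its +x
- lower_tote_ledge (a point): top of the lower tote's pillar at x = 65, y = 82, z = 66 mm. A tote set on with blue ends together drops over the ledges and nests, 35 mm up. Turned half round it stands on them, 64 mm up, held within about 8 mm each way by the rim, 6 mm above the ledges. It can be slid on level over the end rim, lengthwise: its rounded base corners ride over the ledges.
- dispenser: Self-levelling trolley with an open cantilever platform on a spring tower. Origin on the floor (0.75 m below the bench top) under the platform's middle, y towards the bench. Its tower stands beyond the far end, below the bench top; only its handle, 300 mm beyond the middle, rises higher (110 mm above the bench). It does not move.
- platform (a joint): how far the platform has sunk, m: 0 at the top, 0.064 on its lower stop, when a second stacked tote's rim is level with the bench. Springs hold it up and the guides are stiff: a second tote's weight alone does not sink it. A push straight down on the middle of that tote's floor does (about 3 N at the top, 8 N near the bottom), and it stays where it is left.
- bowl: steel mixing bowl, 170 mm across, 80 tall; a bystander. Origin: centre of its underside
- oil: amber oil bottle, 68 mm across, 210 tall; a bystander. Origin: centre of its underside
- sprinkles: clear jar with red lid, 64 mm across, 85 tall; a bystander. Origin: centre of its underside
- scraper: steel dough scraper lying flat, 90 x 120 mm, 20 tall, white handle; a bystander. Origin: under the blade
- cutter: steel ring biscuit cutter, 72 mm across, 35 tall; a bystander. Origin: centre of its underside
- timer: white kitchen timer, 28 x 70 mm, 75 tall; a bystander. Origin: centre of its underside
- scoop: aluminium flour scoop lying flat, 180 mm long, 64 tall; a bystander. Origin: on the bench under it, where its handle joins the cup

How it is judged:
By the outcome, as a careful person would: the job done as asked, in the order asked, and still so for the second after the job is handed in, with the robot touching nothing.
It also fails if it takes over 72 s, if anything falls off the work surface, if the arm or the gripper's body presses on something with over 40 N, if the wrist force passes 120 N, or if a joint passes its speed limit or range.

## Robot

A 6-joint arm with a two-finger parallel gripper is mounted at the origin on the work surface. World frame = base frame: x ahead of the robot, y to its left, z up, the work surface at z = 0. Lengths are in m, angles in rad, forces in N, time in s.
With the tool pointing down it reaches from about 0.3 to 0.75 m from the base axis. Payload 8.5 kg.
Tool frame: the origin (TCP) lies midway between the tips of the shut fingers; the grasp point (between the pads) lies r.tcp_to_grasp behind it (r.tcp_to_grasp is the distance from the TCP to the grasp point, in m); z points along the fingers, y is the line along which they close (so a half turn about z gives the same grasp; the last joint's range is limited). The gripper opens to 85 mm and grips with 20 to 120 N. Pads are 22 mm wide; open, the fingers measure 114 mm over their backs; the gripper's body (76 mm by 85 mm) begins 54 mm behind the grasp point. The pads swing forward as they close: fully open they stand 13 mm farther back than shut.
Start: joints at [1.032, 0.381, 1.297, -0, 1.464, -0.215], TCP at [0.175, 0.521, 0.197] pointing down, gripper open.
Joint ranges: [-3.11, 3.11], [-0.89, 2.33], [0.22, 2.48], [-1.42, 4.56], [0.17, 2.85], [-2.88, 2.88]. Speed limits (rad/s): [2.39, 2.39, 3.14, 3.14, 3.14, 3.14].

## Interface

Orientations are given as a unit quaternion [x, y, z, w].
In Python, from bench import r gives the robot as it stands.
- The arm moves only by the shell command python3 -m crank 'ROWS' [FORCE]. ROWS is a JSON object of lists of equal length, an entry for each row: "jaw": the finger opening in mm, from 0 to 85.4; "travel": the shift along the world's x, y, z in units of 50 mm (1.0 is 50 mm), a list of three; "yaw": the turn about the world's z in units of 10 degrees (1.0 is 10 degrees). A call has 1 to 20 rows; each row is the pose to reach, as a shift and turn from the pose commanded when the call began; what a row does not reach only later rows make up. A row lasts 1/8 s, in which the tool goes at most 62.5 mm and 10.7 degrees, less where a joint would pass 70% of its speed; a pose out of reach is approached as far as the arm can. A call with a gripper value outside its range is refused whole. The fingers move at their own pace and stop on an object; FORCE is the grip in N (left out, the last holds). Time passes only in rows, so rows that repeat a pose let the fingers close. It gives the time, the measured TCP pose, the force, the opening and the grip force at its end, in the units of the state.
- r.get_obs(): the state, without advancing time (a new reading comes with each control period).
- r.get_image(name): name is "scene" or "top" or "wrist"; returns a dict with "pixels" (420x560x3 uint8, red, green, blue), "fx", "fy", "cx", "cy" (pixels), "origin" and "attitude" of the camera in the world; the wrist camera has in their place "tool_from_camera" (4x4, takes a point from camera to tool coordinates, whose origin is the TCP and whose axes are the flange's). Camera axes: x right, y up, looking along -z (the intrinsics and any distortion apply to the point x, -y, -z); pixel columns grow to the right and rows downward; lengths in m; the calibration is good to about 2 mm. A picture is of the moment at which its call begins: read the wrist's pose just before it. There is no depth.
- r.close_job(): hands the job in; it is judged then, once.
The state is a dict: "time": time; "q": joint angles; "joint_vel": joint speeds; "effort": joint torques, N m; "tool_pos": TCP position; "ee_rot": TCP orientation; "ft_force": force on the tool from outside, world axes, zero at the start; "torque": the same for the moment, N m; "gripper_width": opening from 0.0 (shut) to 1.0 (fully open); "grasp_force": force on a finger pad.
Only numpy, scipy, OpenCV 4.12 (cv2) and the standard library are available. Lean on these libraries where they do the work, as an engineer would, in place of code of your own. Each camera call takes 0.05 s, during which the arm holds its last target. There are 200 camera calls.

## Working session

There is one attempt and no reset: what is moved stays moved. The work goes in short steps, Python scripts to look and compute and a shell command to move; the robot and the scene stay as the last step left them, time stands still between calls to the robot, and variables do not carry over. Pictures are saved under pics/ and viewed, at most 10 in all, crops included, and the job is handed in when it is done.

```bash
mkdir -p pics; ls; cat > h.py <<'E'
import numpy as np, cv2
from bench import r
from scipy.spatial.transform import Rotation as R
def cam(name):
    o=r.get_obs(); im=r.get_image(name)
    if 'origin' in im:
        A=np.array(im['attitude']); Rm=R.from_quat(A).as_matrix() if A.size==4 else A.reshape(3,3); t=np.array(im['origin'])
    else:
        T=np.array(im['tool_from_camera']); Rt=R.from_quat(o['ee_rot']).as_matrix()
        Rm=Rt@T[:3,:3]; t=Rt@T[:3,3]+np.array(o['tool_pos'])
    im['R']=Rm; im['t']=t; return im
def plane(im,uv,z):
    uv=np.atleast_2d(np.array(uv,float))
    d=np.stack([(uv[:,0]-im['cx'])/im['fx'],-(uv[:,1]-im['cy'])/im['fy'],-np.ones(len(uv))],1)@im['R'].T
    return im['t']+d*((z-im['t'][2])/d[:,2])[:,None]
def proj(im,P):
    p=(np.atleast_2d(P)-im['t'])@im['R']
    return np.stack([im['cx']+im['fx']*p[:,0]/-p[:,2],im['cy']-im['fy']*p[:,1]/-p[:,2]],1)
def save(im,f): cv2.imwrite('pics/'+f,im['pixels'][:,:,::-1])
E
python3 - <<'E'
from h import *
for n in('scene','top'):
    im=cam(n); save(im,n+'0.png'); print(n,[k for k in im if k!='pixels'],im['t'],im['R'].round(3).tolist(),im['fx'],im.get('distortion'))
o=r.get_obs(); print({k:np.round(v,3) for k,v in o.items()}, r.tcp_to_grasp)
E
```

```text
pics
scene ['fx', 'fy', 'cx', 'cy', 'origin', 'attitude', 'R', 't'] [ 1.54397943 -0.85000043  1.13379148] [[0.641, -0.562, 0.522], [0.767, 0.467, -0.44], [0.004, 0.683, 0.731]] 513.2641039008848 None
top ['fx', 'fy', 'cx', 'cy', 'origin', 'attitude', 'R', 't'] [ 0.27195128 -0.00965368  1.43373283] [[-0.007, 0.987, -0.16], [-1.0, -0.01, -0.019], [-0.02, 0.16, 0.987]] 470.6472872601853 None
{'time': np.float64(0.1), 'q': array([ 1.032,  0.381,  1.298, -0.   ,  1.464, -0.215]), 'joint_vel': array([-0.001, -0.001, -0.001, -0.   , -0.002,  0.001]), 'effort': array([ 4.0000e-03, -4.4922e+01, -2.3166e+01, -0.0000e+00,  4.0000e-03,
        0.0000e+00]), 'tool_pos': array([0.175, 0.521, 0.197]), 'ee_rot': array([ 0.161,  0.987, -0.001, -0.   ]), 'ft_force': array([-0.659, -0.121,  1.229]), 'torque': array([-0.009, -0.039,  0.006]), 'grasp_force': np.float64(0.0), 'gripper_width': np.float64(0.999)} 0.0187
```

View pics/top0.png

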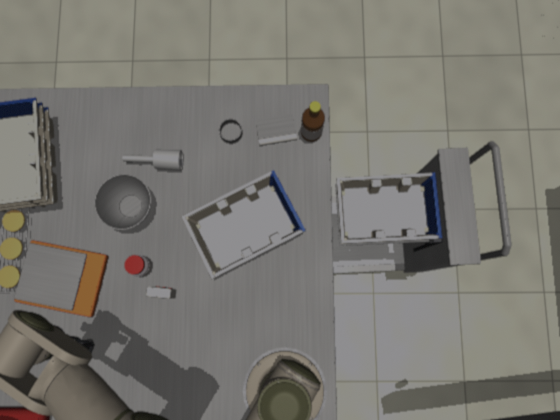

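View pics/scene0.png

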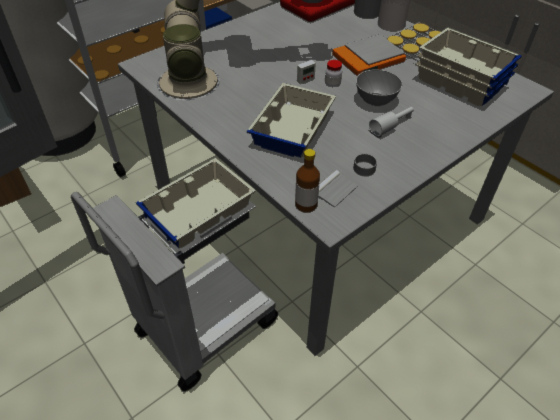

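The top view shows the loose tote at about (243,225), with its blue end at (287,203) facing right and up. The lower tote is at (388,209), with its blue end at (433,209). I need to measure both rims.

```bash
python3 - <<'E'
from h import *
im=cam('top'); p=im['pixels']; 
hsv=cv2.cvtColor(p,cv2.COLOR_RGB2HSV)
blue=((hsv[...,0]>105)&(hsv[...,0]<130)&(hsv[...,1]>120)).astype(np.uint8)
g=p.astype(int).min(2)
for n,(x0,y0,x1,y1) in dict(loose=(178,165,310,282),lower=(332,165,446,252)).items():
    b=np.zeros_like(blue); b[y0:y1,x0:x1]=blue[y0:y1,x0:x1]
    c=cv2.findNonZero(b); print(n,'blue rect',cv2.boxPoints(cv2.minAreaRect(c)).round(1).tolist())
    crop=p[y0:y1,x0:x1]; 
    z=0.072 if n=='loose' else -0.002
    print(plane(im,cv2.boxPoints(cv2.minAreaRect(c)),z).round(3).tolist())
    sc=cv2.resize(crop,None,fx=6 if n=='loose' else 5,fy=6 if n=='loose' else 5,interpolation=cv2.INTER_CUBIC)
    if n=='loose': sc=sc[:600]
    sc=sc[:600,:800]
    cv2.imwrite(f'pics/{n}.png',sc[:,:,::-1].copy())
E
python3 - <<'E'
import cv2,numpy as np
a=cv2.resize(cv2.imread('pics/top0.png')[165:285,178:448],(800,356),interpolation=cv2.INTER_CUBIC)
a=np.clip(a.astype(float)*1.4,0,255).astype('uint8')
cv2.imwrite('pics/both.png',a)
E
```

```text
loose blue rect [[265.6000061035156, 176.10000610351562], [273.3999938964844, 171.8000030517578], [304.70001220703125, 228.10000610351562], [296.8999938964844, 232.39999389648438]]
[[0.623, 0.051, 0.072], [0.636, 0.028, 0.072], [0.465, -0.063, 0.072], [0.453, -0.04, 0.072]]
lower blue rect [[421.0, 174.3000030517578], [434.79998779296875, 172.8000030517578], [441.5, 237.0], [427.70001220703125, 238.39999389648438]]
[[0.642, -0.431, -0.002], [0.646, -0.474, -0.002], [0.444, -0.482, -0.002], [0.44, -0.44, -0.002]]
```

View pics/both.png

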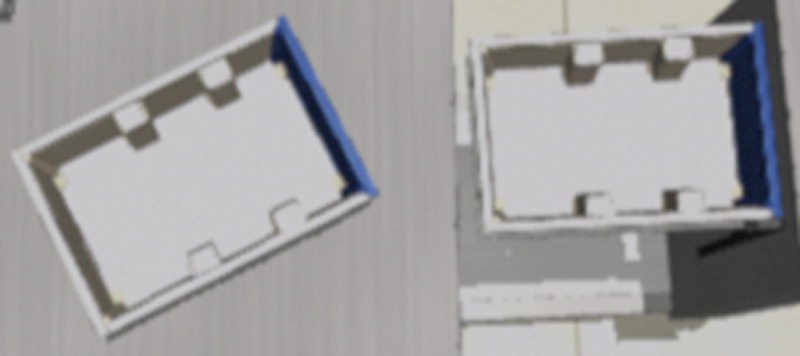

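The enlarged crop shows the loose rim corners at about (12,154), (281,15), (377,192) and (106,337). The lower rim corners are at (470,40), (760,24), (778,224) and (487,233). I'll turn these into positions and check them against the given sizes.

```bash
cat > an.py <<'E'
from h import *
def rect(im,uv,z):  # corner order: far-, blue-, blue+, far+
    P=plane(im,uv,z)[:,:2]; c=P.mean(0); ax=(P[1]+P[2]-P[0]-P[3])/2; 
    ay=(P[3]+P[2]-P[0]-P[1])/2
    return c, np.degrees(np.arctan2(ax[1],ax[0])),np.linalg.norm(ax),np.linalg.norm(ay),P
E
python3 - <<'E'
from an import *
im=cam('top'); s=np.array([800/270,356/120]); off=np.array([178,165])
f=lambda l:np.array(l)/s+off-0.5+.5/s
for l,z in (([(12,154),(281,15),(377,192),(106,337)],.072),([(470,40),(760,24),(778,224),(487,233)],-.002)):
    c,a,L,W,P=rect(im,f(l),z); print(c.round(4),a.round(2),L.round(4),W.round(4)); print(P.round(3).tolist())
    u=np.array([np.cos(np.radians(a)),np.sin(np.radians(a))]); print('blue mid',c+.153*u)
print(R.from_quat(r.get_obs()['ee_rot']).as_matrix().round(2).tolist())
E
```

```text
[0.4822 0.1171] -62.46 0.3011 0.2043
[[0.503, 0.299], [0.642, 0.03], [0.461, -0.063], [0.322, 0.202]]
blue mid [ 0.55291381 -0.01855508]
[ 0.5353 -0.3237] -88.1 0.3021 0.2082
[[0.633, -0.167], [0.646, -0.472], [0.435, -0.478], [0.428, -0.179]]
blue mid [ 0.540362   -0.47663738]
[[-0.95, 0.32, -0.0], [0.32, 0.95, -0.0], [0.0, -0.0, -1.0]]
```

```bash
python3 -m crank '{"jaw":[40,40,40,40,40,40,40,40,40,40,40,40,40,40,40,40,40,40],"travel":[[0.5,-0.7,0],[1,-1.4,0],[1.5,-2.1,0],[2,-2.8,0],[2.5,-3.5,0],[3,-4.2,0],[3.5,-5,-0.1],[4,-5.7,-0.2],[4.5,-6.4,-0.3],[5,-7.1,-0.4],[5.5,-7.8,-0.5],[6,-8.5,-0.5],[6.5,-9.3,-0.5],[7,-10,-0.5],[7.54,-10.76,-0.54],[7.54,-10.76,-0.54],[7.54,-10.76,-0.54],[7.54,-10.76,-0.54]],"yaw":[-0.9,-1.8,-2.7,-3.6,-4.5,-5.4,-6.3,-7.2,-8.1,-9,-9.9,-10.8,-11.7,-12.6,-13.4,-13.4,-13.4,-13.4]}' 30
python3 - <<'E'
from h import *
im=cam('wrist'); save(im,'w1.png')
o=r.get_obs(); print(o['time'],o['tool_pos'],im['t'].round(3))
for P in ([.552,-.019,.072],[.461,-.063,.072],[.642,.03,.072]): print(proj(im,P))
E
```

```text
time: 2.45
tool_pos: [0.5515, -0.0156, 0.1704]
ee_rot: [0.971, 0.238, 0.0, -0.0]
ft_force: [0.4, 1.2, 0.7]
gripper_width: 0.467
grasp_force: 0.0
2.5 [ 0.55154898 -0.01561662  0.17050414] [0.615 0.017 0.346]
[[278.27807598 194.9040286 ]]
[[274.91734235 290.7909906 ]]
[[276.50859818  75.30437014]]
```

View pics/w1.png

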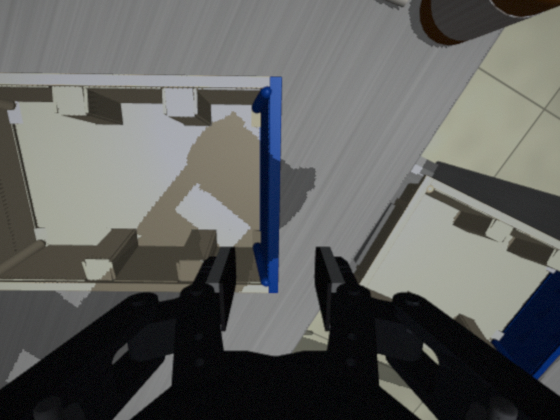

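The wrist view shows the blue rim's outer edge running from (282,77) to (279,293), and the fingers straddling its line. I'll refine with these points.

```bash
python3 - <<'E'
from h import *
im=cam('wrist')
P=plane(im,[(282,77),(279,293)],.072); m=P.mean(0)[:2]; d=(P[0]-P[1])[:2]; a=np.degrees(np.arctan2(d[1],d[0]))-90
print(P.round(4),np.linalg.norm(d),m,a)
u=np.array([np.cos(np.radians(a)),np.sin(np.radians(a))])
c=m-.153*u; print('centre',c,'grip',m-.002*u)
o=r.get_obs(); t=o['tool_pos']; print('shift units',(m-.002*u-t[:2])/.05, (0.059-t[2])/.05)
y=R.from_quat(o['ee_rot']).as_matrix()[:,1]; print('ydir',np.degrees(np.arctan2(y[1],y[0])), y)
print('lower corner', plane(im,[(428,186)],-.002))
E
```

```text
[[ 0.6431  0.0253  0.072 ]
 [ 0.4607 -0.068   0.072 ]] 0.20480436460317142 [ 0.55191052 -0.02133192] -62.91905944625019
centre [0.48225746 0.11489382] grip [ 0.55100002 -0.01955119]
shift units [-0.01256331 -0.0760146 ] -2.2303525414063756
ydir -62.46059803631127 [ 4.62358491e-01 -8.86693072e-01  1.49842675e-04]
lower corner [[ 0.62521572 -0.17839071 -0.002     ]]
```

```bash
python3 -m crank '{"jaw":[40,40,40,40,40,40,40,40,30,20,10,0,0,0,0,0,0,0],"travel":[[0,-0.07,-0.3],[0,-0.07,-0.7],[0,-0.07,-1.1],[0,-0.07,-1.5],[0,-0.07,-1.8],[0,-0.07,-2.1],[0,-0.07,-2.2],[0,-0.07,-2.2],[0,-0.07,-2.2],[0,-0.07,-2.2],[0,-0.07,-2.2],[0,-0.07,-2.2],[0,-0.07,-2.2],[0,-0.07,-2.2],[0,-0.07,-2.2],[0,-0.07,-2.2],[0,-0.07,-2.2],[0,-0.07,-2.2]],"yaw":[0,0,0,0,0,0,0,0,0,0,0,0,0,0,0,0,0,0]}' 40
python3 - <<'E'
from h import *
im=cam('wrist'); save(im,'w2.png')
# arc about centre c, turning th
c=np.array([.4823,.1149]); p0=np.array(r.get_obs()['tool_pos'])[:2]; print(p0)
for th in range(0,160,8):
    print(th/10,(( R.from_euler('z',th,degrees=True).as_matrix()[:2,:2]@(p0-c)+c-p0)/.05).round(2).tolist())
th=154.4;print(th/10,(( R.from_euler('z',th,degrees=True).as_matrix()[:2,:2]@(p0-c)+c-p0)/.05).round(2).tolist())
E
```

```text
time: 4.8
tool_pos: [0.552, -0.0201, 0.0602]
ee_rot: [0.971, 0.237, -0.0, -0.0]
ft_force: [-0.2, -0.6, -0.4]
gripper_width: 0.003
grasp_force: 0.0
[ 0.55200306 -0.02011784]
0.0 [0.0, 0.0]
0.8 [0.36, 0.22]
1.6 [0.69, 0.49]
2.4 [0.98, 0.8]
3.2 [1.22, 1.15]
4.0 [1.41, 1.53]
4.8 [1.55, 1.93]
5.6 [1.62, 2.35]
6.4 [1.64, 2.77]
7.2 [1.6, 3.19]
8.0 [1.51, 3.6]
8.8 [1.35, 4.0]
9.6 [1.15, 4.37]
10.4 [0.89, 4.71]
11.2 [0.59, 5.0]
12.0 [0.25, 5.26]
12.8 [-0.12, 5.46]
13.6 [-0.52, 5.61]
14.4 [-0.93, 5.7]
15.2 [-1.36, 5.74]
15.440000000000001 [-1.48, 5.74]
```

View pics/w2.png

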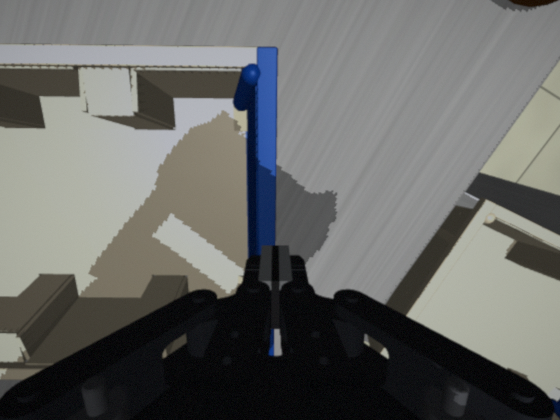

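The fingers shut fully (width 0.003, no force), yet the picture shows them over the rim at (275,250). I'll check the heights before doing anything else.

```bash
python3 - <<'E'
from h import *
im=cam('wrist'); o=r.get_obs(); t=o['tool_pos']; M=R.from_quat(o['ee_rot']).as_matrix()
print('cam in tool',M.T@(im['t']-t))
for q in ([0,0,0],[.011,0,0],[-.011,0,0],[0,0,-.0187],[.011,0,-.0187],[-.011,0,-.0187]): print(q,proj(im,M@np.array(q)+t).round(0).tolist())
c=np.array([.4823,.1149]);a=np.radians(-62.9);u=np.array([np.cos(a),np.sin(a)]);v=np.array([-u[1],u[0]])
for z in(.072,.066,.0): print(z,[proj(im,[*(c+s*u+w*v),z]).round(0).tolist()[0] for s,w in((.153,.103),(.149,.103),(.153,.05),(.153,.0),(.153,-.02))])
print(plane(im,[(277,47)],.072),o['gripper_width'],o['grasp_force'])
E
```

```text
cam in tool [ 0.07165618  0.00020484 -0.17603345]
[0, 0, 0] [[275.0, 234.0]]
[0.011, 0, 0] [[275.0, 217.0]]
[-0.011, 0, 0] [[275.0, 250.0]]
[0, 0, -0.0187] [[275.0, 247.0]]
[0.011, 0, -0.0187] [[275.0, 228.0]]
[-0.011, 0, -0.0187] [[275.0, 265.0]]
0.072 [[278.0, 46.0], [270.0, 46.0], [277.0, 156.0], [276.0, 243.0], [276.0, 273.0]]
0.066 [[278.0, 49.0], [270.0, 49.0], [277.0, 155.0], [276.0, 239.0], [276.0, 269.0]]
0.0 [[277.0, 67.0], [271.0, 67.0], [276.0, 143.0], [276.0, 206.0], [276.0, 230.0]]
[[0.64318343 0.02588989 0.072     ]] 0.002490143046537344 0.0
```

```bash
python3 - <<'E'
from h import *
im=cam('wrist'); print(im['fx'],im['cx'],im['cy'])
c=im['pixels'][200:380,190:360]; c=cv2.resize(c,None,fx=3.3,fy=3.3,interpolation=cv2.INTER_NEAREST); c=np.clip(c.astype(float)*1.6,0,255).astype('uint8')
t0=cam('scene'); p=proj(t0,[.552,-.02,.06])[0].astype(int); print(p)
d=t0['pixels'][p[1]-75:p[1]+45,p[0]-40:p[0]+40]; d=cv2.resize(d,(396,594)); 
d=d[:,:]; out=np.hstack([c,np.zeros((594,2,3),np.uint8),d[:, :230]]); out=out[:, :800]
cv2.imwrite('pics/w2c.png',out[:,:,::-1]); print(out.shape)
E
```

```text
306.9973299763511 274.88582785010794 204.85304439751573
[274 141]
(594, 793, 3)
```

View pics/w2c.png

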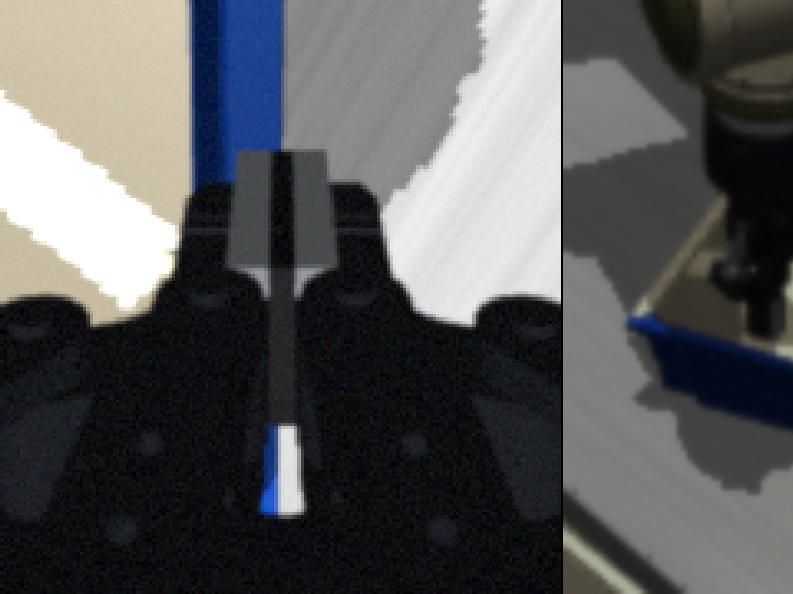

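Both views put the fingertips about 30 mm above the nominal TCP: the finger ends above the blue rim in the scene view, and at row 246 rather than 217 in the wrist view. So the pads shut above the rim. I'll open, go down 30 mm and close again.

```bash
python3 -m crank '{"jaw":[20,40,40,40,40,40,40,40,30,20,10,0,0,0,0,0,0],"travel":[[0,0,0],[0,0,0],[0,0,0],[0,0.02,-0.15],[0,0.02,-0.3],[0,0.02,-0.45],[0,0.02,-0.6],[0,0.02,-0.6],[0,0.02,-0.6],[0,0.02,-0.6],[0,0.02,-0.6],[0,0.02,-0.6],[0,0.02,-0.6],[0,0.02,-0.6],[0,0.02,-0.6],[0,0.02,-0.6],[0,0.02,-0.6]],"yaw":[0,0,0,0,0,0,0,0,0,0,0,0,0,0,0,0,0]}' 40
```

```text
time: 7.12
tool_pos: [0.5519, -0.019, 0.0302]
ee_rot: [0.971, 0.237, -0.0, -0.0]
ft_force: [-2.1, 3.9, 2.7]
gripper_width: 0.11
grasp_force: 39.4
```

Gripped at 39 N. Now the turn about the tote's centre, in the first of several arcs.

```bash
python3 -m crank '{"jaw":[0,0,0,0,0,0,0,0,0,0,0,0],"travel":[[0.18,0.1,0],[0.36,0.22,0],[0.53,0.35,0],[0.69,0.49,0],[0.84,0.64,0],[0.98,0.8,0],[1.11,0.97,0],[1.22,1.15,0],[1.32,1.34,0],[1.41,1.53,0],[1.41,1.53,0],[1.41,1.53,0]],"yaw":[0.4,0.8,1.2,1.6,2,2.4,2.8,3.2,3.6,4,4,4]}' 60
cat > chk.py <<'E'
from an import *
import sys
def blueend(x0,y0,x1,y1,z):
    im=cam('top'); hsv=cv2.cvtColor(im['pixels'],cv2.COLOR_RGB2HSV)
    b=((hsv[...,0]>105)&(hsv[...,0]<130)&(hsv[...,1]>120)).astype(np.uint8); b[:y0]=0;b[y1:]=0;b[:,:x0]=0;b[:,x1:]=0
    P=plane(im,cv2.boxPoints(cv2.minAreaRect(cv2.findNonZero(b))),z); return im,P
if __name__=='__main__':
    im,P=blueend(150,100,331,330,.072); save(im,sys.argv[1]); print(P.round(3).tolist())
    l=[np.linalg.norm(P[1]-P[0]),np.linalg.norm(P[2]-P[1])]; i=int(np.argmax(l)); d=P[i+1]-P[i]; print('len',max(l),'ang',np.degrees(np.arctan2(d[1],d[0]))%180-90)
    print(r.get_obs()['grasp_force'],r.get_obs()['q'].round(2))
E
python3 chk.py t2.png
```

```text
time: 8.62
tool_pos: [0.6237, 0.0562, 0.0309]
ee_rot: [0.832, 0.555, 0.001, 0.002]
ft_force: [2.5, -3.0, 5.4]
gripper_width: 0.095
grasp_force: 60.9
[[0.587, 0.017, 0.072], [0.613, -0.005, 0.072], [0.589, -0.033, 0.072], [0.563, -0.011, 0.072]]
len 0.03763558417382025 ang -41.19585265704717
61.00755533465417 [-0.1   0.66  1.31 -0.    1.17  0.3 ]
```

View pics/t2.png

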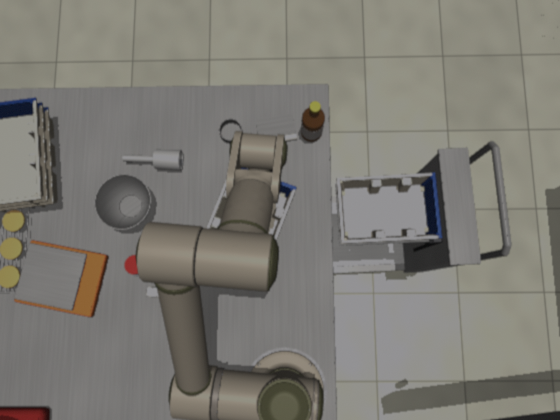

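The tote follows the grip, with its blue corner now at (290,185). I'll continue the arc.

```bash
python3 -m crank '{"jaw":[0,0,0,0,0,0,0,0,0,0,0,0,0,0,0,0,0,0,0,0],"travel":[[0.08,0.2,0],[0.14,0.4,0],[0.18,0.61,0],[0.21,0.82,0],[0.23,1.03,0],[0.23,1.24,0],[0.22,1.45,0],[0.19,1.66,0],[0.15,1.87,0],[0.1,2.07,0],[0.02,2.27,0],[-0.06,2.47,0],[-0.15,2.66,0],[-0.26,2.84,0],[-0.39,3.01,0],[-0.52,3.18,0],[-0.66,3.33,0],[-0.82,3.47,0],[-0.99,3.61,0],[-1.16,3.73,0]],"yaw":[0.4,0.8,1.2,1.6,2,2.4,2.8,3.2,3.6,4,4.4,4.8,5.2,5.6,6,6.4,6.8,7.2,7.6,8]}'
python3 -m crank '{"jaw":[0,0,0,0,0,0,0,0,0,0,0],"travel":[[-0.18,0.11,0],[-0.37,0.2,0],[-0.57,0.28,0],[-0.77,0.35,0],[-0.97,0.4,0],[-1.18,0.44,0],[-1.39,0.47,0],[-1.61,0.48,0],[-1.73,0.48,0],[-1.73,0.48,0],[-1.73,0.48,0]],"yaw":[0.4,0.8,1.2,1.6,2,2.4,2.8,3.2,3.44,3.44,3.44]}'
python3 chk.py t3.png; python3 - <<'E'
import sys; sys.path.insert(0,'.')
from h import *
im=cam('wrist'); save(im,'w3.png'); o=r.get_obs(); y=R.from_quat(o['ee_rot']).as_matrix()[:,1]; print(np.degrees(np.arctan2(y[1],y[0])),o['tool_pos'],im['t'])
t=cv2.imread('pics/t3.png')[100:300,150:450]; t=cv2.resize(t,(798,532)); cv2.imwrite('pics/t3c.png',t)
E
```

```text
time: 11.18
tool_pos: [0.5658, 0.2437, 0.0309]
ee_rot: [0.28, 0.96, 0.001, 0.002]
ft_force: [4.3, -0.0, 5.0]
gripper_width: 0.096
grasp_force: 60.6
time: 12.55
tool_pos: [0.4788, 0.2682, 0.0308]
ee_rot: [-0.015, 1.0, 0.0, 0.001]
ft_force: [1.2, 2.8, 6.8]
gripper_width: 0.098
grasp_force: 60.9
[[0.549, 0.246, 0.072], [0.549, 0.243, 0.072], [0.392, 0.237, 0.072], [0.392, 0.24, 0.072]]
len 0.15720636756735118 ang -87.82983015018758
60.93023503606673 [ 0.29  0.55  1.54  0.    1.05 -1.31]
91.7644208234347 [0.47877415 0.26817708 0.03079546] [0.40446863 0.26501012 0.20666232]
```

View pics/t3c.png

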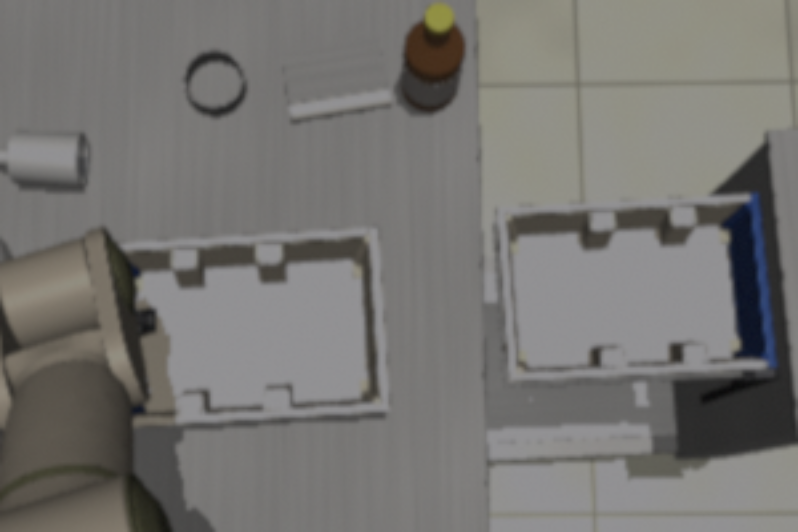

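The tote is now parallel to the lower one, blue end towards +y. Its leading corners are at crop (374,230) and (386,410). The lower rim corners are (497,208), (752,196), (773,371) and (512,380).

```bash
python3 - <<'E'
from an import *
im=cam('top'); f=lambda l:(np.array(l)+.5)/2.66+np.array([150,100])-.5
P=plane(im,f([(374,230),(386,411)]),.072)[:,:2]; d=P[0]-P[1]; a=np.degrees(np.arctan2(d[1],d[0])); lead=P.mean(0)
u=d/np.linalg.norm(d); n=np.array([-u[1],u[0]])  # towards +y
print('loose lead',P.round(4).tolist(),np.linalg.norm(d),'blue dir',a+90,'centre',lead+.153*n)
# long edges
e=plane(im,f([(160,243),(374,230),(160,424),(386,411)]),.072)[:,:2]
print('edge angs',[np.degrees(np.arctan2(*(e[i]-e[i+1])[::-1])) for i in(0,2)])
c,al,L,W,Q=rect(im,f([(497,208),(752,196),(773,371),(512,380)]),-.002); print('lower',c,al,L,W,Q.round(3).tolist())
c=np.array(c); print('tool',r.get_obs()['tool_pos'])
E
```

```text
loose lead [[0.5912, -0.022], [0.3893, -0.0328]] 0.20223503469851456 blue dir 93.04688750420128 centre [0.48212493 0.12538859]
edge angs [np.float64(92.88421687335126), np.float64(92.78906217281438)]
lower [ 0.5363016 -0.322711 ] -88.23729640135241 0.29878052836310737 0.2052779161907101 [[0.633, -0.168], [0.644, -0.466], [0.438, -0.478], [0.43, -0.179]]
tool [0.47877678 0.26817571 0.03079228]
```

```bash
python3 -m crank '{"jaw":[0,0,0,0,0,0,0,0,0,0,0,0,0,0,0,0,0,0,0,0],"travel":[[0.15,-0.2,0],[0.35,-0.6,0],[0.6,-1,0],[0.85,-1.4,0],[1.05,-1.8,0],[1.12,-2.2,0],[1.12,-2.6,0],[1.12,-3,0],[1.12,-3.4,0],[1.12,-3.8,0],[1.12,-4.2,0],[1.12,-4.6,0],[1.12,-5,0],[1.12,-5.4,0],[1.12,-5.8,0],[1.12,-6.2,0],[1.12,-6.6,0],[1.12,-7,0],[1.12,-7,0],[1.12,-7,0]],"yaw":[0,-0.05,-0.1,-0.1,-0.1,-0.1,-0.1,-0.1,-0.1,-0.1,-0.1,-0.1,-0.1,-0.1,-0.1,-0.1,-0.1,-0.1,-0.1,-0.1]}'
python3 - <<'E'
import sys; sys.path.insert(0,'.')
from h import *
a=cam('top'); s=cam('scene'); save(a,'t4.png'); save(s,'s4.png')
t=cv2.resize(a['pixels'][160:260,300:460],(798,499)); cv2.imwrite('pics/t4c.png',np.clip(t[:,:,::-1]*1.3,0,255).astype('uint8'))
E
```

```text
time: 15.2
tool_pos: [0.5344, -0.0826, 0.0308]
ee_rot: [-0.006, 1.0, -0.0, 0.001]
ft_force: [0.8, 0.7, 7.6]
gripper_width: 0.099
grasp_force: 58.2
```

View pics/t4c.png

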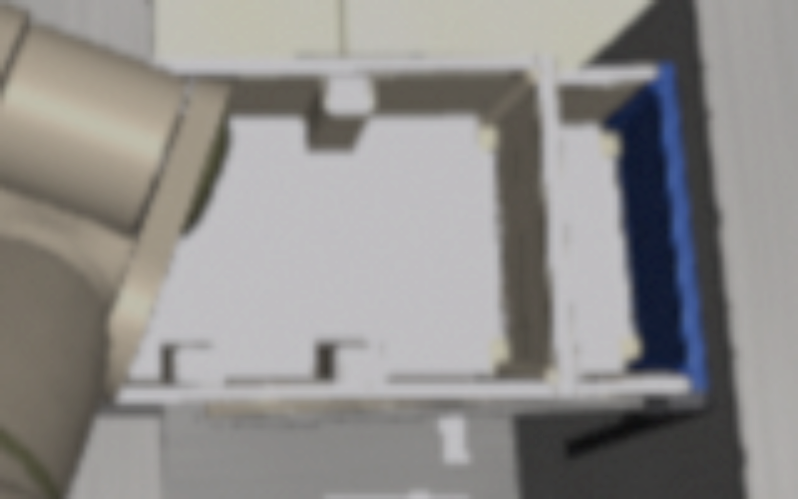

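Leading rim outer edge: crop (557,55) to (578,395). Lower blue rim outer edge: (674,65) to (705,390).

```bash
python3 - <<'E'
from an import *
im=cam('top'); f=lambda l:(np.array(l)+.5)/4.9875+np.array([300,160])-.5
A=plane(im,f([(557,55),(578,395)]),.072)[:,:2]; B=plane(im,f([(674,65),(705,390)]),-.002)[:,:2]
for P in(A,B): d=P[0]-P[1]; print(P.round(4).tolist(),P.mean(0),np.linalg.norm(d),np.degrees(np.arctan2(d[1],d[0])))
print('go',(B.mean(0)-A.mean(0))/.05)
E
```

```text
[[0.6341, -0.381], [0.4308, -0.3825]] [ 0.53247164 -0.38174926] 0.20332590059043393 0.42352489145761074
[[0.6465, -0.4736], [0.4418, -0.4801]] [ 0.54412258 -0.47686725] 0.20478084219685347 1.8290684156326533
go [ 0.23301879 -1.90235989]
```

```bash
python3 -m crank '{"jaw":[0,0,0,0,0,0,0,0,0,0,0,0,0,0,0],"travel":[[0.03,-0.1,0],[0.05,-0.3,0],[0.07,-0.5,0],[0.09,-0.7,0],[0.11,-0.9,0],[0.11,-1.1,0],[0.11,-1.3,0],[0.11,-1.5,0],[0.11,-1.7,0],[0.11,-1.88,0],[0.11,-1.88,0],[0.11,-1.88,-0.05],[0.11,-1.88,-0.1],[0.11,-1.88,-0.15],[0.11,-1.88,-0.15]],"yaw":[0.03,0.06,0.09,0.12,0.12,0.12,0.12,0.12,0.12,0.12,0.12,0.12,0.12,0.12,0.12]}'
python3 - <<'E'
import sys; sys.path.insert(0,'.')
from h import *
a=cam('top'); s=cam('scene'); save(a,'t5.png'); save(s,'s5.png'); print(r.get_obs()['torque'],r.get_obs()['tool_pos'])
h=cv2.cvtColor(a['pixels'],cv2.COLOR_RGB2HSV); b=((h[...,0]>105)&(h[...,0]<130)&(h[...,1]>120)); b[:,:400]=0; b[260:]=0;b[:150]=0
print('lower blue visible px',b.sum(), np.argwhere(b).min(0) if b.any() else None, np.argwhere(b).max(0) if b.any() else None)
for row in (180,195,210,225): print(row,a['pixels'][row,425:452].min(1).tolist())
E
```

```text
time: 17.23
tool_pos: [0.5393, -0.1754, 0.0225]
ee_rot: [-0.018, 1.0, 0.0, -0.0]
ft_force: [-0.1, 3.4, -0.7]
gripper_width: 0.095
grasp_force: 61.2
[0.47946392 0.00065179 0.01735927] [ 0.53943373 -0.17565849  0.02274136]
lower blue visible px 2 [237 440] [237 441]
180 [91, 73, 73, 68, 60, 57, 55, 55, 56, 56, 55, 55, 57, 84, 133, 146, 143, 129, 122, 122, 122, 120, 120, 121, 123, 121, 121]
195 [146, 146, 144, 128, 94, 64, 55, 50, 52, 55, 56, 55, 53, 52, 84, 132, 146, 142, 127, 122, 123, 124, 123, 122, 122, 122, 122]
210 [146, 146, 146, 147, 141, 109, 70, 55, 54, 50, 52, 54, 55, 54, 52, 61, 90, 135, 146, 142, 127, 123, 125, 125, 123, 122, 123]
225 [145, 145, 145, 138, 131, 128, 122, 98, 67, 56, 55, 52, 53, 55, 56, 55, 53, 82, 133, 146, 141, 122, 122, 126, 128, 126, 125]
```

```bash
python3 - <<'E'
from an import *
im=cam('top'); P=plane(im,[(442.3,180),(443.3,195),(445,210),(446,225)],.063); print(P.round(4))
h=cv2.cvtColor(im['pixels'],cv2.COLOR_RGB2HSV)
c=np.clip(np.hstack([im['pixels'][150:260,300:460]]).astype(float)*1.3,0,255).astype('uint8'); c=cv2.resize(c,(436,300))
s=cam('scene'); d=cv2.resize(s['pixels'][130:280,110:290],(360,300)); w=cam('wrist')
e=cv2.resize(w['pixels'],(400,300)); out=np.vstack([np.hstack([c,d]),np.hstack([e,np.zeros((300,396,3),'uint8')])]); cv2.imwrite('pics/m5.png',out[:,:,::-1]); print(out.shape)
# column profile of long edges at several columns
for col in (400,425): print(col,[(i,int(v)) for i,v in zip(range(160,250),im['pixels'][160:250,col].min(1)) if i<185 or i>225])
E
```

```text
[[ 0.6067 -0.4735  0.063 ]
 [ 0.5612 -0.4736  0.063 ]
 [ 0.5162 -0.4758  0.063 ]
 [ 0.4716 -0.4758  0.063 ]]
(600, 796, 3)
400 [(160, 138), (161, 138), (162, 138), (163, 138), (164, 138), (165, 139), (166, 136), (167, 129), (168, 130), (169, 143), (170, 144), (171, 136), (172, 132), (173, 143), (174, 147), (175, 146), (176, 146), (177, 147), (178, 144), (179, 126), (180, 86), (181, 61), (182, 58), (183, 62), (184, 71), (226, 126), (227, 143), (228, 146), (229, 142), (230, 135), (231, 128), (232, 122), (233, 132), (234, 144), (235, 144), (236, 125), (237, 90), (238, 91), (239, 98), (240, 102), (241, 99), (242, 92), (243, 90), (244, 99), (245, 102), (246, 102), (247, 103), (248, 104), (249, 102)]
425 [(160, 138), (161, 137), (162, 137), (163, 134), (164, 117), (165, 85), (166, 67), (167, 102), (168, 139), (169, 144), (170, 126), (171, 85), (172, 61), (173, 59), (174, 60), (175, 59), (176, 61), (177, 59), (178, 61), (179, 73), (180, 92), (181, 110), (182, 126), (183, 132), (184, 133), (226, 145), (227, 146), (228, 146), (229, 144), (230, 136), (231, 114), (232, 117), (233, 141), (234, 144), (235, 124), (236, 91), (237, 89), (238, 96), (239, 98), (240, 98), (241, 82), (242, 47), (243, 24), (244, 16), (245, 10), (246, 13), (247, 22), (248, 36), (249, 42)]
```

View pics/m5.png

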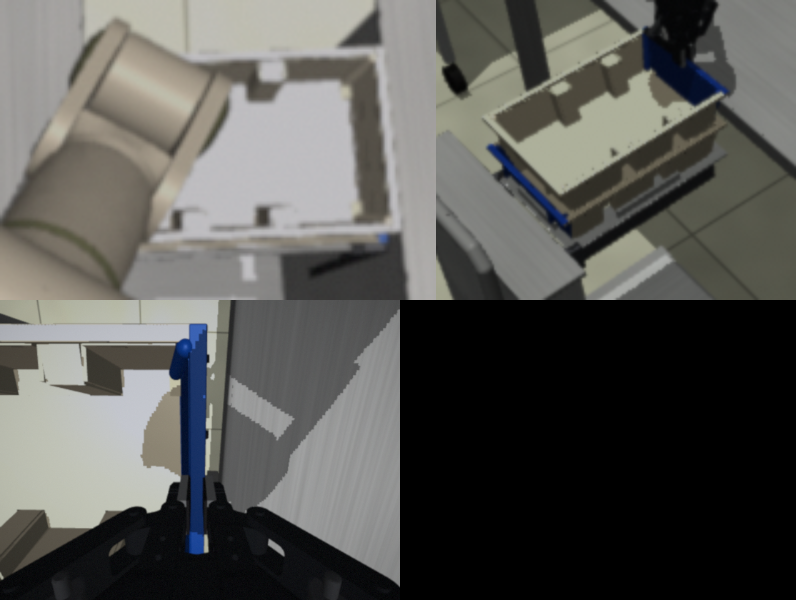

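The composite shows the tote sitting on the lower one. Its leading rim is at y = -0.475 (target -0.476), about 3 mm off in x, and the blue end is at the bench side. I'll nudge x by -3 mm, let go, rise and shut the fingers over the floor's middle.

```bash
python3 -m crank '{"jaw":[0,0,0,5,10,15,20,25,30,35,40,40,40,40,40,40,40,40],"travel":[[-0.03,0,-0.02],[-0.06,0,-0.04],[-0.06,0,-0.04],[-0.06,0,-0.04],[-0.06,0,-0.04],[-0.06,0,-0.04],[-0.06,0,-0.04],[-0.06,0,-0.04],[-0.06,0,-0.04],[-0.06,0,-0.04],[-0.06,0,-0.04],[-0.06,0,0.1],[-0.06,0,0.4],[-0.06,0,0.8],[-0.06,0,1.2],[-0.06,0,1.6],[-0.06,0,2],[-0.06,0,2]],"yaw":[0,0,0,0,0,0,0,0,0,0,0,0,0,0,0,0,0,0]}'
python3 -m crank '{"jaw":[20,0,0,0,0,0,0,0,0,0],"travel":[[0,-0.5,0],[0,-1,0],[0,-1.5,0],[0,-2,0],[0,-2.5,0],[0,-2.9,0],[0,-2.95,0],[0,-2.95,0],[0,-2.95,0],[0,-2.95,0]],"yaw":[0,0,0,0,0,0,0,0,0,0]}'
python3 - <<'E'
import sys; sys.path.insert(0,'.')
from h import *
w=cam('wrist'); save(w,'w6.png'); a=cam('top'); save(a,'t6.png')
def big(mask,im,z):
    n,l,s,_=cv2.connectedComponentsWithStats(mask.astype('uint8')); 
    for i in np.argsort(-s[1:,4])[:3]+1:
        if s[i,4]<60: continue
        q=cv2.boxPoints(cv2.minAreaRect(cv2.findNonZero((l==i).astype('uint8')))); print(s[i].tolist(),q.round().tolist(),plane(im,q,z).round(3)[:,:2].tolist())
for im in(a,w):
    h=cv2.cvtColor(im['pixels'],cv2.COLOR_RGB2HSV); b=(h[...,0]>105)&(h[...,0]<130)&(h[...,1]>120)
    big(b,im,.062); print('-')
E
```

```text
time: 19.73
tool_pos: [0.5372, -0.1765, 0.1248]
ee_rot: [-0.018, 1.0, -0.001, 0.002]
ft_force: [-0.2, 0.5, 0.5]
gripper_width: 0.466
grasp_force: 0.0
time: 20.98
tool_pos: [0.5366, -0.323, 0.1229]
ee_rot: [-0.018, 1.0, 0.0, 0.0]
ft_force: [-0.1, 0.3, 0.3]
gripper_width: 0.001
grasp_force: 0.0
[0, 98, 35, 20, 473] [[-2.0, 103.0], [34.0, 98.0], [36.0, 112.0], [0.0, 117.0]] [[0.871, 0.885], [0.885, 0.773], [0.837, 0.763], [0.823, 0.875]]
[339, 173, 7, 62, 186] [[339.0, 173.0], [344.0, 173.0], [345.0, 234.0], [340.0, 234.0]] [[0.632, -0.167], [0.632, -0.183], [0.448, -0.181], [0.448, -0.166]]
-
[390, 78, 94, 241, 12402] [[373.0, 308.0], [414.0, 66.0], [484.0, 78.0], [443.0, 320.0]] [[0.626, -0.233], [0.427, -0.229], [0.433, -0.178], [0.636, -0.168]]
-
```

```bash
python3 -m crank '{"jaw":[0,0,0,0,0,0,0,0,0,0,0,0,0,0],"travel":[[0,0,-0.3],[0,0,-0.7],[0,0,-1.1],[0,0,-1.5],[0,0,-1.8],[0,0,-2],[0,0,-2.1],[0,0,-2.2],[0,0,-2.3],[0,0,-2.4],[0,0,-2.45],[0,0,-2.5],[0,0,-2.55],[0,0,-2.55]],"yaw":[0,0,0,0,0,0,0,0,0,0,0,0,0,0]}'
```

```text
time: 22.82
tool_pos: [0.5364, -0.3236, -0.0049]
ee_rot: [-0.018, 1.0, 0.0, -0.0]
ft_force: [0.7, -0.5, -0.0]
gripper_width: 0.004
grasp_force: 0.0
```

```bash
python3 -m crank '{"jaw":[0,0,0,0,0,0,0,0,0,0,0,0],"travel":[[0,0,-0.05],[0,0,-0.1],[0,0,-0.15],[0,0,-0.2],[0,0,-0.25],[0,0,-0.3],[0,0,-0.35],[0,0,-0.4],[0,0,-0.45],[0,0,-0.5],[0,0,-0.55],[0,0,-0.6]],"yaw":[0,0,0,0,0,0,0,0,0,0,0,0]}'
```

```text
time: 24.32
tool_pos: [0.5365, -0.3236, -0.0349]
ee_rot: [-0.018, 1.0, -0.0, -0.0]
ft_force: [-1.0, -0.3, -0.4]
gripper_width: 0.002
grasp_force: 0.0
```

```bash
python3 -m crank '{"jaw":[0,0,0,0,0,0,0,0],"travel":[[0,0,-0.05],[0,0,-0.1],[0,0,-0.15],[0,0,-0.2],[0,0,-0.25],[0,0,-0.3],[0,0,-0.35],[0,0,-0.4]],"yaw":[0,0,0,0,0,0,0,0]}'
python3 - <<'E'
import sys; sys.path.insert(0,'.')
from h import *
w=cam('wrist'); save(w,'w7.png'); a=cam('top'); save(a,'t7.png'); s=cam('scene'); save(s,'s7.png')
# platform motion? compare lower tote blue end in scene with earlier
for f in('pics/s5.png','pics/s7.png'):
    h=cv2.cvtColor(cv2.imread(f),cv2.COLOR_BGR2HSV); b=(h[...,0]>105)&(h[...,0]<130)&(h[...,1]>120); b[:180]=0;b[:,:110]=0;b[:,220:]=0;b[260:]=0
    p=np.argwhere(b); print(f,len(p),p.mean(0),p.min(0),p.max(0))
E
```

```text
time: 25.32
tool_pos: [0.5365, -0.3237, -0.0549]
ee_rot: [-0.018, 1.0, -0.0, 0.0]
ft_force: [-1.0, 0.3, 3.5]
gripper_width: 0.001
grasp_force: 1.6
pics/s5.png 249 [223.27710843 156.19678715] [202 136] [246 176]
pics/s7.png 242 [226.42975207 156.76033058] [206 137] [249 177]
```

Contact made: 3.5 N, and the lower blue end has sunk about 15 mm in the scene view. I'll keep pressing.

```bash
python3 -m crank '{"jaw":[0,0,0,0,0,0,0,0,0,0,0,0,0],"travel":[[0,0,-0.06],[0,0,-0.12],[0,0,-0.18],[0,0,-0.24],[0,0,-0.3],[0,0,-0.36],[0,0,-0.42],[0,0,-0.48],[0,0,-0.54],[0,0,-0.6],[0,0,-0.66],[0,0,-0.72],[0,0,-0.78]],"yaw":[0,0,0,0,0,0,0,0,0,0,0,0,0]}'
python3 - <<'E'
import sys; sys.path.insert(0,'.')
from h import *
s=cam('scene'); save(s,'s8.png')
for f in('pics/s5.png','pics/s8.png'):
    h=cv2.cvtColor(cv2.imread(f),cv2.COLOR_BGR2HSV); b=(h[...,0]>105)&(h[...,0]<130)&(h[...,1]>120); b[:180]=0;b[:,:110]=0;b[:,220:]=0;b[270:]=0
    p=np.argwhere(b); print(f,len(p),p.mean(0),p.min(0),p.max(0))
print([proj(s,[.54,-.4766,z]).round(1).tolist() for z in(-.002,-.02,-.042,-.066)])
E
```

```text
time: 27.1
tool_pos: [0.5365, -0.3236, -0.0938]
ee_rot: [-0.018, 1.0, -0.0, 0.0]
ft_force: [-2.1, 1.3, 5.7]
gripper_width: -0.001
grasp_force: 3.1
pics/s5.png 249 [223.27710843 156.19678715] [202 136] [246 176]
pics/s8.png 226 [234.68141593 159.10176991] [214 139] [257 179]
[[[153.4, 218.9]], [[154.4, 222.9]], [[155.7, 227.7]], [[157.0, 232.9]]]
```

```bash
python3 -m crank '{"jaw":[0,0,0,0,0,0,0,0,0,0],"travel":[[0,0,-0.02],[0,0,-0.04],[0,0,-0.06],[0,0,-0.08],[0,0,-0.1],[0,0,-0.12],[0,0,-0.14],[0,0,-0.16],[0,0,-0.18],[0,0,-0.18]],"yaw":[0,0,0,0,0,0,0,0,0,0]}'
```

```text
time: 28.4
tool_pos: [0.5365, -0.3237, -0.1017]
ee_rot: [-0.018, 1.0, -0.0, 0.0]
ft_force: [-3.4, 1.5, 13.9]
gripper_width: -0.003
grasp_force: 7.0
```

```bash
python3 -m crank '{"jaw":[0,0,0,0,0],"travel":[[0,0,-0.02],[0,0,-0.04],[0,0,-0.06],[0,0,-0.06],[0,0,-0.06]],"yaw":[0,0,0,0,0]}'
python3 - <<'E'
import sys; sys.path.insert(0,'.')
from h import *
s=cam('scene'); save(s,'s9.png')
for f in('pics/s8.png','pics/s9.png'):
    h=cv2.cvtColor(cv2.imread(f),cv2.COLOR_BGR2HSV); b=(h[...,0]>105)&(h[...,0]<130)&(h[...,1]>120); b[:180]=0;b[:,:110]=0;b[:,220:]=0;b[270:]=0
    p=np.argwhere(b); print(f,len(p),p.mean(0))
E
```

```text
time: 29.02
tool_pos: [0.5367, -0.3238, -0.102]
ee_rot: [-0.018, 1.0, -0.001, 0.0]
ft_force: [-11.1, 7.4, 37.4]
gripper_width: -0.003
grasp_force: 19.0
pics/s8.png 226 [234.68141593 159.10176991]
pics/s9.png 206 [234.97572816 158.44660194]
```

The force jumped to 37 N with no further travel, so it is on the stop. I'll withdraw straight up and verify.

```bash
python3 -m crank '{"jaw":[0,0,0,0,0,0,0,0,0,0,0,0],"travel":[[0,0,0.1],[0,0,0.3],[0,0,0.6],[0,0,1],[0,0,1.5],[0,0,2],[0,0,2.6],[0,0,3.2],[0,0,3.8],[0,0,4.4],[0,0,5],[0,0,5.4]],"yaw":[0,0,0,0,0,0,0,0,0,0,0,0]}'
python3 -m crank '{"jaw":[0,0,0,0,0,0,0,0,0,0],"travel":[[0,0.6,0],[0,1.4,0],[0,2.4,0],[-0.5,3.4,0],[-1,4.4,0],[-1.5,5.4,0],[-2,6.4,0],[-2.5,7.4,0],[-2.5,7.8,0],[-2.5,7.8,0]],"yaw":[0,0,0,0,0,0,0,0,0,0]}'
python3 - <<'E'
import sys; sys.path.insert(0,'.')
from h import *
a=cam('top'); save(a,'t9.png'); s=cam('scene'); save(s,'s10.png')
def bl(im,x0,y0,x1,y1):
    h=cv2.cvtColor(im['pixels'],cv2.COLOR_RGB2HSV); b=((h[...,0]>105)&(h[...,0]<130)&(h[...,1]>120)).astype('uint8'); b[:y0]=0;b[y1:]=0;b[:,:x0]=0;b[:,x1:]=0; return b
b=bl(a,320,150,380,260); q=cv2.boxPoints(cv2.minAreaRect(cv2.findNonZero(b))); print('top blue',q.round(1).tolist(),plane(a,q,0).round(3)[:,:2].tolist())
b=bl(s,100,120,300,280); n,l,st,ct=cv2.connectedComponentsWithStats(b); print(st[1:].tolist(),ct[1:].round(1).tolist())
# compare with prediction of both blue rim tops in scene
c=np.array([.536,-.323]); d=np.radians(-88.2); u=np.array([np.cos(d),np.sin(d)]); v=np.array([-u[1],u[0]])
print('lower rim ends z=-.066',[proj(s,[*(c+.153*u+w*v),-.066]).round(1).tolist()[0] for w in(.103,-.103)])
print('upper rim ends z=0',[proj(s,[*(c-.153*u+w*v),0]).round(1).tolist()[0] for w in(.103,-.103)],'nested z=-.029',[proj(s,[*(c-.153*u+w*v),-.029]).round(1).tolist()[0] for w in(.103,-.103)])
for i in range(1,n):
    if st[i,4]>50: print(i,cv2.boxPoints(cv2.minAreaRect(cv2.findNonZero((l==i).astype('uint8')))).round(1).tolist())
# changes elsewhere on bench in top view
d=cv2.absdiff(cv2.imread('pics/top0.png'),cv2.imread('pics/t9.png')).max(2)
for nme,(x,y) in dict(oil=(313,118),scraper=(278,133),cutter=(231,131),scoop=(155,159),bowl=(124,204),jar=(137,265),timer=(159,292)).items(): print(nme,int((d[y-20:y+20,x-20:x+20]>40).sum()),end=' ')
E
```

```text
time: 30.58
tool_pos: [0.5366, -0.3237, 0.1664]
ee_rot: [-0.018, 1.0, -0.001, 0.001]
ft_force: [-0.9, 1.1, -0.1]
gripper_width: -0.001
grasp_force: 0.0
time: 31.82
tool_pos: [0.4113, 0.0673, 0.1648]
ee_rot: [-0.019, 1.0, -0.0, 0.0]
ft_force: [0.8, 0.4, 0.3]
gripper_width: 0.001
grasp_force: 0.0
top blue [[336.1000061035156, 178.10000610351562], [341.5, 177.6999969482422], [345.20001220703125, 239.8000030517578], [339.79998779296875, 240.10000610351562]] [[0.632, -0.166], [0.633, -0.183], [0.438, -0.189], [0.437, -0.172]]
[[214, 158, 43, 39, 655], [140, 216, 38, 40, 199], [178, 256, 2, 3, 5]] [[231.5, 178.8], [158.0, 234.5], [178.6, 256.8]]
lower rim ends z=-.066 [[176.5, 253.0], [139.4, 214.2]]
upper rim ends z=0 [[255.3, 188.5], [215.4, 155.7]] nested z=-.029 [[255.5, 195.0], [216.1, 162.2]]
1 [[205.6999969482422, 170.0], [215.5, 157.39999389648438], [256.6000061035156, 189.1999969482422], [246.89999389648438, 201.8000030517578]]
2 [[138.89999389648438, 217.0], [142.3000030517578, 213.89999389648438], [178.5, 252.60000610351562], [175.10000610351562, 255.8000030517578]]
oil 0 scraper 0 cutter 0 scoop 0 bowl 0 jar 0 timer 0
```

The upper rim is level with the bench, the lower rim is at the full 64 mm of sink, the blue ends are opposite, and the bystanders haven't moved. Handing in.

```bash
python3 -c "
from bench import r
print(r.close_job())"
```

```text
the job is handed in; nothing more can be done
None
```

The loose tote is stacked on the lower tote with blue ends opposite, the pile is pressed to the platform's lower stop and released, nothing else on the bench moved, and the job is handed in at about 32 s.

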